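# Set the stock tags on the tube board

### The job

Set the flip tags on the tube stock board so that every tag in front of a full rack shows its disc (tag leaning back towards the rack), and every tag in front of a rack that is not full shows its bar (tag leaning towards the robot). Push the tags over gently with a fingertip, without gripping them, and leave each one fallen right over. Do not disturb the bottle, the clear box or the marker pen near the board.

Things in the scene. Friction and masses are not known exactly. Their poses are not given: they have to be found in the camera images.
- tag_a (a joint): Flip tag of bay A (rack full: 12 white-capped tubes): white plate 60 mm wide, 62 mm from hinge axis to free edge, 4 mm thick, 18-35 g, hinged level at its lower edge, slick, no spring; falls freely to a stop either side. Rad: 0 upright; +0.85 (stop) leans to the rack, face with raised black disc up (in stock); -0.85 (stop) leans to the robot, face with raised black bar up (reorder).
- hinge_a (a point): Fixed point mid hinge axis of tag A, 38 mm above the bench; y along the hinge, x level from tag towards its rack, z up. Steel lugs at y +-36 mm rise to 46 mm above the bench. The rack, 84 x 88 mm (x, y), begins 123 mm along +x; its top is 48 mm, tube caps 76 mm above the bench. The four bays stand 100 mm apart in any order on an 8 mm aluminium board.
- tag_b (a joint): Flip tag of bay B (rack full: 12 white-capped tubes): white plate 60 mm wide, 62 mm from hinge axis to free edge, 4 mm thick, 18-35 g, hinged level at its lower edge, slick, no spring; falls freely to a stop either side. Rad: 0 upright; +0.85 (stop) leans to the rack, face with raised black disc up (in stock); -0.85 (stop) leans to the robot, face with raised black bar up (reorder).
- hinge_b (a point): Fixed point mid hinge axis of tag B, 38 mm above the bench; y along the hinge, x level from tag towards its rack, z up. Steel lugs at y +-36 mm rise to 46 mm above the bench. The rack, 84 x 88 mm (x, y), begins 123 mm along +x; its top is 48 mm, tube caps 76 mm above the bench. The four bays stand 100 mm apart in any order on an 8 mm aluminium board.
- tag_c (a joint): Flip tag of bay C (rack not full: one tube): white plate 60 mm wide, 62 mm from hinge axis to free edge, 4 mm thick, 18-35 g, hinged level at its lower edge, slick, no spring; falls freely to a stop either side. Rad: 0 upright; +0.85 (stop) leans to the rack, face with raised black disc up (in stock); -0.85 (stop) leans to the robot, face with raised black bar up (reorder).
- hinge_c (a point): Fixed point mid hinge axis of tag C, 38 mm above the bench; y along the hinge, x level from tag towards its rack, z up. Steel lugs at y +-36 mm rise to 46 mm above the bench. The rack, 84 x 88 mm (x, y), begins 123 mm along +x; its top is 48 mm, tube caps 76 mm above the bench. The four bays stand 100 mm apart in any order on an 8 mm aluminium board.
- tag_d (a joint): Flip tag of bay D (rack not full: empty): white plate 60 mm wide, 62 mm from hinge axis to free edge, 4 mm thick, 18-35 g, hinged level at its lower edge, slick, no spring; falls freely to a stop either side. Rad: 0 upright; +0.85 (stop) leans to the rack, face with raised black disc up (in stock); -0.85 (stop) leans to the robot, face with raised black bar up (reorder).
- hinge_d (a point): Fixed point mid hinge axis of tag D, 38 mm above the bench; y along the hinge, x level from tag towards its rack, z up. Steel lugs at y +-36 mm rise to 46 mm above the bench. The rack, 84 x 88 mm (x, y), begins 123 mm along +x; its top is 48 mm, tube caps 76 mm above the bench. The four bays stand 100 mm apart in any order on an 8 mm aluminium board.
- flask: loose closed glass bottle standing beside the board, 56 mm diameter, 110 mm tall; origin at the centre of its underside. To be left alone.
- tip_box: loose closed clear box beside the board, 115 x 80 x 55 mm (x, y, z); origin at the centre of its underside. To be left alone.
- marker: loose marker pen lying on the bench between board and robot, 124 mm long along its x axis, 18 mm thick; origin on the bench under its middle. To be left alone.

How it is judged:
By the outcome, as a careful person would: the job done as asked, in the order asked, and still so for the second after the job is handed in, with the robot touching nothing.
It also fails if it takes over 64 s, if anything falls off the work surface, if the arm or the gripper's body presses on something with over 40 N, if the wrist force passes 120 N, or if a joint passes its speed limit or range.

### The arm

A 7-joint arm with a two-finger parallel gripper is mounted at the origin on the work surface. World frame = base frame: x ahead of the robot, y to its left, z up, the work surface at z = 0. Lengths are in m, angles in rad, forces in N, time in s.
With the tool pointing down it reaches from about 0.35 to 0.9 m from the base axis. Payload 8.1 kg.
Tool frame: the origin (TCP) lies midway between the tips of the shut fingers; the grasp point (between the pads) lies 19 mm behind it; z points along the fingers, x is the direction in which the jaws open and shut, and the axes are right-handed (so a half turn about z gives the same grasp; the last joint's range is limited). The gripper opens to 92 mm and grips with 3 to 60 N. Pads are 19 mm wide; open, the fingers measure 130 mm over their backs; the gripper's body (75 mm by 190 mm) begins 47 mm behind the grasp point.
Start: joints at [-1.221, 0.434, 0.025, 1.573, -0.012, 1.134, -0.075], TCP at [0.273, 0.562, 0.227] pointing down, gripper open.
Joint ranges: [-2.62, 2.62], [-0.44, 2.09], [-1.27, 1.32], [0.08, 2.57], [-1.32, 4.46], [0.12, 2], [-2.74, 2.74]. Speed limits (rad/s): [2.22, 2.22, 3.01, 3.01, 3.14, 3.14, 3.14].

### API

Orientations are given as a unit quaternion [w, x, y, z].
In Python, from bench import arm gives the robot as it stands. The module is installed in compiled form; this text tells all that it offers.
- The arm moves only by the shell command python3 -m jog 'ROWS' [FORCE]. ROWS is JSON, a list of rows, each an object with "grip": the closure, from 0 (fully open) to 1 (shut); "slide": the shift along the world's x, y, z as a fraction of full scale, a list of three; "turn": the turn about the world's z as a fraction of full scale. In form: [{"grip": grip, "slide": [dx, dy, dz], "turn": turn}, ...]. A call has 1 to 12 rows; each row is the pose to reach, as a shift and turn from the pose measured when the call began, turning the shorter way round; what a row does not reach only later rows make up. Full scale, the value 1, is 1000 mm for a shift and 180 degrees for a turn. A row lasts 1/12 s, in which the tool goes at most 41.7 mm and 7.16 degrees, less where a joint would pass 70% of its speed; a pose out of reach is approached as far as the arm can. A call with a number of a shift or a turn outside -1 to 1 is refused whole. A call with a gripper value outside its range is refused whole. The fingers move at their own pace and stop on an object; FORCE is the grip in N (left out, the last holds). Time passes only in rows, so rows that repeat a pose let the fingers close. It gives the time, the measured TCP pose, the force and the opening at its end, in the units of the state.
- arm.get_state(): the state, without advancing time (a new reading comes with each control period).
- arm.read_camera(name): name is "scene" or "top" or "wrist"; returns the picture (480x640x3 uint8, red, green, blue); there is no depth.
- arm.get_calibration(name): a dict with "intrinsics" (3x3 intrinsics, pixels), "rvec" (rotation vector, rad) and "tvec" (3), from world to camera coordinates, as OpenCV has them. Camera axes: x right, y down, z forward; pixel columns grow to the right and rows downward; lengths in m; the calibration is good to about 2 mm. A picture is of the moment at which its call begins: read the wrist's pose just before it. get_calibration takes no time and is no camera call; for the wrist camera it gives the pose at the moment of the call.
- arm.hand_in(): hands the job in, once; it reports no verdict.
Trained networks look in the newest picture that a camera, given by its name, has taken for a name from the list of things; names that differ only in an ending like _2 or _b are one class to them, and where a whole thing is asked for, a point or a joint stands for the part that bears it (a point fixed in the world has none). Each returns a list of dicts, best first, with "score" (0 to 1); they miss things now and then, are a little off and sometimes report something else, mostly with a low value. They report only what shows in the picture. A call takes as long as a camera call.
- arm.boxes_of(camera, name): "location" ([x, y, z] in m, in world coordinates, good to about 4 mm: the middle of the surface that is visible of it).
- arm.silhouettes(camera, name): "pixels" (480x640 bool, what is visible of it).
- arm.place_of(camera, name): "location" ([x, y, z] in m, in world coordinates, good to about 4 mm: a listed point, or the origin of a listed thing).
The state is a dict: "clock": time; "joint_pos": joint angles; "joint_velocities": joint speeds; "joint_torque": joint torques, N m; "ee_pos": TCP position; "tool_rot": TCP orientation; "wrist_force": force on the tool from outside, world axes, zero at the start; "wrist_torque": the same for the moment, N m; "grip_width": finger opening in m.
Only numpy, scipy, OpenCV 4.12 (cv2) and the standard library are available. Lean on these libraries where they do the work, as an engineer would, in place of code of your own. Each camera call takes 0.05 s, during which the arm holds its last target.

## Working session

There is one attempt and no reset: what is moved stays moved. The work goes in short steps, Python scripts to look and compute and a shell command to move; the robot and the scene stay as the last step left them, time stands still between calls to the robot, and variables do not carry over. Pictures are saved under pics/ and viewed, and the job is handed in when it is done.

```bash
mkdir -p pics; python3 - <<'E'
from bench import arm
import cv2
s=arm.get_state();print(s['clock'],s['ee_pos'],s['tool_rot'],s['grip_width'])
for c in ['scene','top']:
    im=arm.read_camera(c);cv2.imwrite(f'pics/{c}0.png',im[:,:,::-1])
    for n in ['hinge_a','flask','tip_box','marker']:
        print(c,n,[(round(d['score'],2),[round(float(v),3) for v in d['location']]) for d in arm.place_of(c,n)])
    print(c,'tag',[(round(d['score'],2),[round(float(v),3) for v in d['location']]) for d in arm.boxes_of(c,'tag_a')])
print(arm.get_state()['clock'])
E
```

```text
0.0 [0.27328115 0.56151024 0.22594287] [ 4.87927170e-04  8.47827656e-01  5.30271273e-01 -6.35688784e-04] 0.09176345827246665
scene hinge_a [(0.89, [0.541, 0.114, 0.042]), (0.76, [0.535, 0.215, 0.035]), (0.72, [0.544, 0.014, 0.04]), (0.66, [0.553, -0.084, 0.033])]
scene flask [(0.65, [0.613, 0.387, -0.004])]
scene tip_box [(0.89, [0.633, -0.289, -0.001])]
scene marker [(0.85, [0.368, -0.01, -0.0])]
scene tag [(0.92, [0.527, 0.017, 0.059]), (0.8, [0.571, 0.127, 0.062]), (0.78, [0.581, -0.074, 0.066]), (0.59, [0.518, 0.215, 0.062])]
top hinge_a [(0.75, [0.536, 0.218, 0.036]), (0.72, [0.541, 0.114, 0.04]), (0.64, [0.551, 0.014, 0.04]), (0.55, [0.551, -0.083, 0.034])]
top flask [(0.89, [0.616, 0.387, 0.002])]
top tip_box [(0.65, [0.628, -0.288, -0.003])]
top marker [(0.79, [0.366, -0.01, -0.002])]
top tag [(0.96, [0.575, -0.085, 0.059]), (0.94, [0.509, 0.218, 0.061]), (0.76, [0.56, 0.116, 0.061]), (0.56, [0.528, 0.014, 0.068])]
0.6
```

View pics/scene0.png

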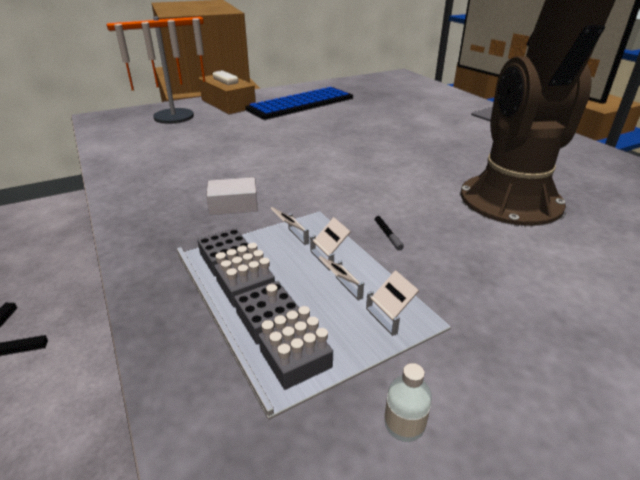

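View pics/top0.png

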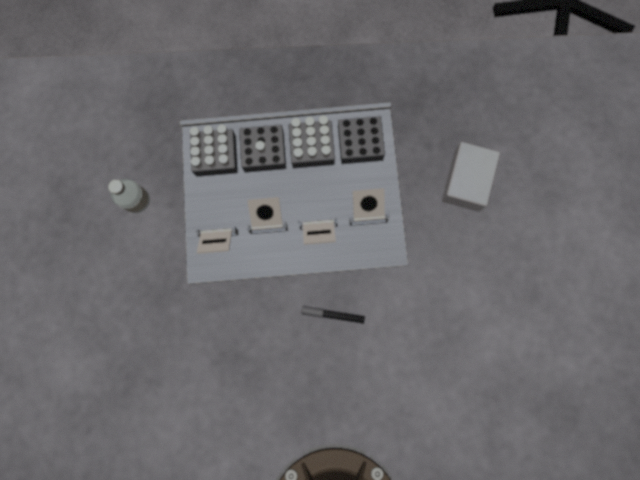

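Both views agree. All four hinges are at z≈0.038, the spacing is 100 mm, and the board yaw is about 3°. In the top image, from left to right:

| Bay | Rack column (px) | Shows | Needed |
|---|---|---|---|
| Full | ≈212 | bar | disc |
| One tube | ≈262 | disc | bar |
| Full | ≈311 | bar | disc |
| Empty | ≈361 | disc | bar |

All four tags need flipping. I'll shut the fingers, set the jaws along the hinges and start with the leftmost tag.

```bash
python3 -m jog '[{"grip":1,"slide":[0.016,-0.029,0],"turn":0.04},{"grip":1,"slide":[0.032,-0.058,0],"turn":0.08},{"grip":1,"slide":[0.187,-0.349,-0.026],"turn":0.161},{"grip":1,"slide":[0.187,-0.349,-0.026],"turn":0.161},{"grip":1,"slide":[0.187,-0.349,-0.026],"turn":0.161},{"grip":1,"slide":[0.187,-0.349,-0.026],"turn":0.161},{"grip":1,"slide":[0.187,-0.349,-0.026],"turn":0.161},{"grip":1,"slide":[0.187,-0.349,-0.026],"turn":0.161},{"grip":1,"slide":[0.187,-0.349,-0.026],"turn":0.161},{"grip":1,"slide":[0.187,-0.349,-0.026],"turn":0.161},{"grip":1,"slide":[0.187,-0.349,-0.026],"turn":0.161},{"grip":1,"slide":[0.187,-0.349,-0.026],"turn":0.161}]'
python3 - <<'E'
from bench import arm
import cv2
s=arm.get_state();print(s['clock'],s['ee_pos'],s['tool_rot'],s['grip_width'],s['wrist_force'])
im=arm.read_camera('wrist');cv2.imwrite('pics/w1.png',im[:,:,::-1])
print([(round(d['score'],2),[round(float(v),3) for v in d['location']]) for d in arm.place_of('wrist','hinge_a')])
E
```

```text
clock: 1.6
ee_pos: [0.4615, 0.2105, 0.2008]
tool_rot: [0.0, 0.69, 0.724, -0.0]
wrist_force: [-0.8, 0.2, -0.5]
grip_width: 0.0168
1.6 [0.46154687 0.21050079 0.20078493] [ 2.88903279e-04  6.90105409e-01  7.23708805e-01 -8.46442529e-05] 0.01679765329813202 [-0.80155449  0.23925336 -0.45982707]
[(0.78, [0.545, 0.013, 0.037]), (0.69, [0.536, 0.213, 0.037]), (0.67, [0.543, 0.117, 0.037])]
```

View pics/w1.png

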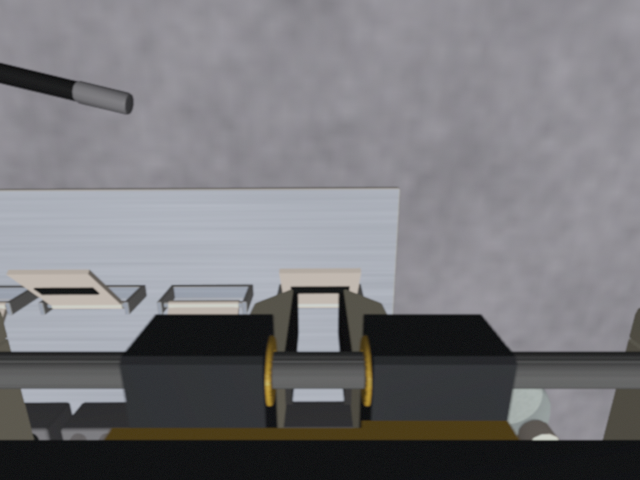

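```bash
python3 -m jog '[{"grip":1,"slide":[0,0.002,-0.035],"turn":0},{"grip":1,"slide":[0,0.002,-0.07],"turn":0},{"grip":1,"slide":[0,0.002,-0.105],"turn":0},{"grip":1,"slide":[0,0.002,-0.14],"turn":0},{"grip":1,"slide":[0,0.002,-0.14],"turn":0},{"grip":1,"slide":[0,0.002,-0.14],"turn":0}]'
```

```text
clock: 2.2
ee_pos: [0.4584, 0.2168, 0.0601]
tool_rot: [-0.001, 0.687, 0.727, -0.002]
wrist_force: [0.5, -0.7, 0.7]
grip_width: 0.0001
```

The wrist view shows the shut fingers centred on the tag (column ≈320) on the robot side, clear of the marker. Pushing slowly now.

```bash
python3 -m jog '[{"grip":1,"slide":[0.007,-0.002,0],"turn":0},{"grip":1,"slide":[0.014,-0.002,0],"turn":0},{"grip":1,"slide":[0.021,-0.002,0],"turn":0},{"grip":1,"slide":[0.028,-0.002,0],"turn":0},{"grip":1,"slide":[0.035,-0.002,0],"turn":0},{"grip":1,"slide":[0.042,-0.002,0],"turn":0},{"grip":1,"slide":[0.049,-0.002,0],"turn":0},{"grip":1,"slide":[0.056,-0.002,0],"turn":0},{"grip":1,"slide":[0.063,-0.001,0],"turn":0},{"grip":1,"slide":[0.070,-0.001,0],"turn":0},{"grip":1,"slide":[0.077,-0.001,0],"turn":0},{"grip":1,"slide":[0.083,-0.001,0],"turn":0}]'
python3 - <<'E'
from bench import arm
import cv2
im=arm.read_camera('scene');cv2.imwrite('pics/s2.png',im[:,:,::-1])
print(arm.get_state()['ee_pos'])
E
```

```text
clock: 3.2
ee_pos: [0.5423, 0.2158, 0.0601]
tool_rot: [-0.001, 0.687, 0.727, -0.001]
wrist_force: [0.3, 0.3, 0.1]
grip_width: 0.0004
[0.54348936 0.21563971 0.06019686]
```

View pics/s2.png

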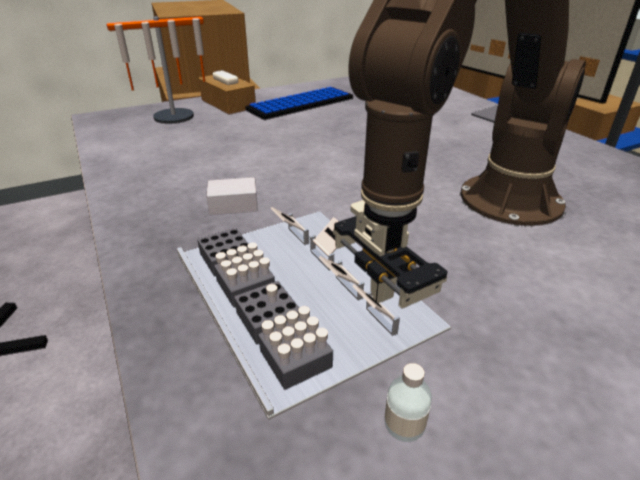

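The tag at pixel (385,305) has fallen towards its rack. Next is the second bay, approached from the rack side.

```bash
python3 -m jog '[{"grip":1,"slide":[0,0,0.035],"turn":0},{"grip":1,"slide":[0,0,0.07],"turn":0},{"grip":1,"slide":[0.02,-0.025,0.07],"turn":0},{"grip":1,"slide":[0.04,-0.05,0.07],"turn":0},{"grip":1,"slide":[0.06,-0.075,0.07],"turn":0},{"grip":1,"slide":[0.074,-0.097,0.07],"turn":0},{"grip":1,"slide":[0.074,-0.097,0.07],"turn":0},{"grip":1,"slide":[0.074,-0.097,0.07],"turn":0},{"grip":1,"slide":[0.074,-0.097,0.035],"turn":0},{"grip":1,"slide":[0.074,-0.097,0],"turn":0},{"grip":1,"slide":[0.074,-0.097,0],"turn":0},{"grip":1,"slide":[0.074,-0.097,0],"turn":0}]'
```

```text
clock: 4.25
ee_pos: [0.6153, 0.1196, 0.059]
tool_rot: [-0.002, 0.687, 0.727, -0.003]
wrist_force: [-0.1, 0.2, 1.1]
grip_width: 0.0005
```

```bash
python3 -m jog '[{"grip":1,"slide":[-0.007,-0.001,0.001],"turn":0},{"grip":1,"slide":[-0.014,-0.001,0.001],"turn":0},{"grip":1,"slide":[-0.021,-0.002,0.001],"turn":0},{"grip":1,"slide":[-0.028,-0.002,0.001],"turn":0},{"grip":1,"slide":[-0.035,-0.002,0.001],"turn":0},{"grip":1,"slide":[-0.042,-0.003,0.001],"turn":0},{"grip":1,"slide":[-0.049,-0.003,0.001],"turn":0},{"grip":1,"slide":[-0.056,-0.003,0.001],"turn":0},{"grip":1,"slide":[-0.063,-0.004,0.001],"turn":0},{"grip":1,"slide":[-0.070,-0.004,0.001],"turn":0},{"grip":1,"slide":[-0.078,-0.005,0.001],"turn":0},{"grip":1,"slide":[-0.078,-0.005,0.001],"turn":0}]'
python3 - <<'E'
from bench import arm
import cv2
im=arm.read_camera('scene');cv2.imwrite('pics/s3.png',im[:,:,::-1])
print(arm.get_state()['ee_pos'])
E
```

```text
clock: 5.25
ee_pos: [0.5353, 0.1143, 0.0598]
tool_rot: [-0.003, 0.687, 0.727, -0.004]
wrist_force: [-0.7, 0.1, -1.3]
grip_width: 0.0002
[0.53645111 0.11445962 0.05994474]
```

View pics/s3.png

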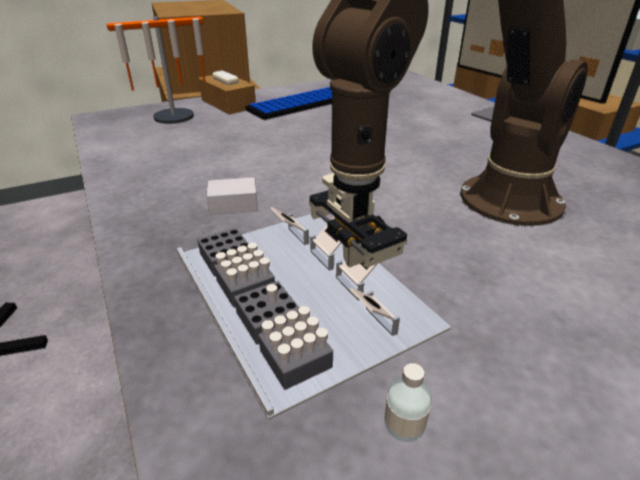

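The second tag at pixel (355,272) now leans to the robot. On to the third bay, from the robot side.

```bash
python3 -m jog '[{"grip":1,"slide":[0,0,0.035],"turn":0},{"grip":1,"slide":[0,0,0.07],"turn":0},{"grip":1,"slide":[-0.02,-0.025,0.07],"turn":0},{"grip":1,"slide":[-0.04,-0.05,0.07],"turn":0},{"grip":1,"slide":[-0.055,-0.08,0.07],"turn":0},{"grip":1,"slide":[-0.066,-0.104,0.07],"turn":0},{"grip":1,"slide":[-0.066,-0.104,0.07],"turn":0},{"grip":1,"slide":[-0.066,-0.104,0.07],"turn":0},{"grip":1,"slide":[-0.066,-0.104,0.035],"turn":0},{"grip":1,"slide":[-0.066,-0.104,0],"turn":0},{"grip":1,"slide":[-0.066,-0.104,0],"turn":0},{"grip":1,"slide":[-0.066,-0.104,0],"turn":0}]'
```

```text
clock: 6.3
ee_pos: [0.4697, 0.0113, 0.0591]
tool_rot: [-0.004, 0.686, 0.727, -0.005]
wrist_force: [0.5, 0.2, 1.3]
grip_width: 0.0001
```

Target TCP is (0.552, 0.014).

```bash
python3 -m jog '[{"grip":1,"slide":[0.007,0,0.001],"turn":0},{"grip":1,"slide":[0.014,0,0.001],"turn":0},{"grip":1,"slide":[0.021,0.001,0.001],"turn":0},{"grip":1,"slide":[0.028,0.001,0.001],"turn":0},{"grip":1,"slide":[0.035,0.001,0.001],"turn":0},{"grip":1,"slide":[0.042,0.001,0.001],"turn":0},{"grip":1,"slide":[0.049,0.002,0.001],"turn":0},{"grip":1,"slide":[0.056,0.002,0.001],"turn":0},{"grip":1,"slide":[0.063,0.002,0.001],"turn":0},{"grip":1,"slide":[0.070,0.002,0.001],"turn":0},{"grip":1,"slide":[0.077,0.003,0.001],"turn":0},{"grip":1,"slide":[0.083,0.003,0.001],"turn":0}]'
python3 - <<'E'
from bench import arm
import cv2
im=arm.read_camera('scene');cv2.imwrite('pics/s4.png',im[:,:,::-1])
print(arm.get_state()['ee_pos'])
E
```

```text
clock: 7.3
ee_pos: [0.5535, 0.0145, 0.06]
tool_rot: [-0.004, 0.686, 0.727, -0.004]
wrist_force: [-0.1, 0.3, -0.4]
grip_width: 0.0012
[0.55465765 0.01445737 0.0601331 ]
```

View pics/s4.png

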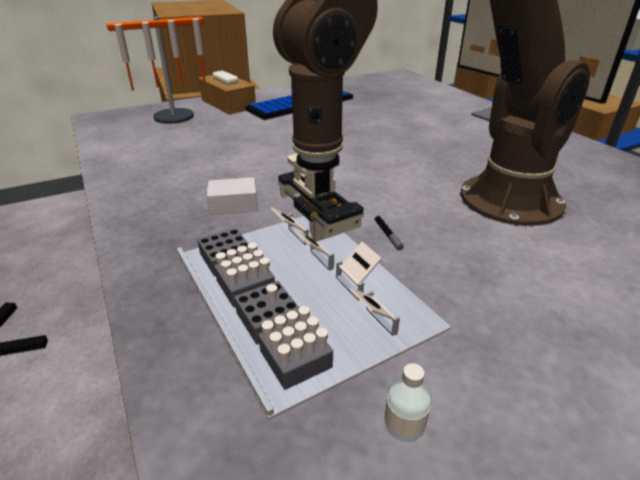

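The third tag at pixel (318,248) now leans to the rack. Fourth bay next, from the rack side.

```bash
python3 -m jog '[{"grip":1,"slide":[0,0,0.035],"turn":0},{"grip":1,"slide":[0,0,0.07],"turn":0},{"grip":1,"slide":[0.02,-0.025,0.07],"turn":0},{"grip":1,"slide":[0.04,-0.05,0.07],"turn":0},{"grip":1,"slide":[0.06,-0.075,0.07],"turn":0},{"grip":1,"slide":[0.073,-0.095,0.07],"turn":0},{"grip":1,"slide":[0.073,-0.095,0.07],"turn":0},{"grip":1,"slide":[0.073,-0.095,0.07],"turn":0},{"grip":1,"slide":[0.073,-0.095,0.035],"turn":0},{"grip":1,"slide":[0.073,-0.095,0],"turn":0},{"grip":1,"slide":[0.073,-0.095,0],"turn":0},{"grip":1,"slide":[0.073,-0.095,0],"turn":0}]'
```

```text
clock: 8.35
ee_pos: [0.6257, -0.0791, 0.0589]
tool_rot: [-0.005, 0.686, 0.728, -0.005]
wrist_force: [0.6, -0.4, 1.7]
grip_width: 0.0004
```

```bash
python3 -m jog '[{"grip":1,"slide":[-0.007,-0.001,0.001],"turn":0},{"grip":1,"slide":[-0.014,-0.001,0.001],"turn":0},{"grip":1,"slide":[-0.021,-0.002,0.001],"turn":0},{"grip":1,"slide":[-0.028,-0.002,0.001],"turn":0},{"grip":1,"slide":[-0.035,-0.002,0.001],"turn":0},{"grip":1,"slide":[-0.042,-0.003,0.001],"turn":0},{"grip":1,"slide":[-0.049,-0.003,0.001],"turn":0},{"grip":1,"slide":[-0.056,-0.003,0.001],"turn":0},{"grip":1,"slide":[-0.063,-0.004,0.001],"turn":0},{"grip":1,"slide":[-0.070,-0.004,0.001],"turn":0},{"grip":1,"slide":[-0.078,-0.005,0.001],"turn":0},{"grip":1,"slide":[-0.078,-0.005,0.001],"turn":0}]'
python3 -m jog '[{"grip":1,"slide":[0,0,0],"turn":0},{"grip":1,"slide":[0,0,0.035],"turn":0},{"grip":1,"slide":[0,0,0.07],"turn":0},{"grip":1,"slide":[0,0,0.1],"turn":0},{"grip":1,"slide":[-0.03,0,0.13],"turn":0},{"grip":1,"slide":[-0.06,0,0.15],"turn":0},{"grip":1,"slide":[-0.1,0,0.15],"turn":0},{"grip":1,"slide":[-0.13,0,0.15],"turn":0},{"grip":1,"slide":[-0.13,0,0.15],"turn":0},{"grip":1,"slide":[-0.13,0,0.15],"turn":0}]'
python3 - <<'E'
from bench import arm
import cv2
for c in ['scene','top']:
    im=arm.read_camera(c);cv2.imwrite(f'pics/{c}5.png',im[:,:,::-1])
    for n in ['flask','tip_box','marker']:
        print(c,n,[(round(d['score'],2),[round(float(v),3) for v in d['location']]) for d in arm.place_of(c,n)])
    print(c,'tag',[(round(d['score'],2),[round(float(v),3) for v in d['location']]) for d in arm.boxes_of(c,'tag_a')])
E
```

```text
clock: 9.35
ee_pos: [0.5457, -0.0845, 0.0598]
tool_rot: [-0.006, 0.686, 0.728, -0.006]
wrist_force: [-1.6, -0.5, 0.2]
grip_width: 0.0006
clock: 10.18
ee_pos: [0.4147, -0.0845, 0.2103]
tool_rot: [-0.006, 0.686, 0.728, -0.006]
wrist_force: [0.4, 0.8, 0.2]
grip_width: 0.0005
scene flask [(0.91, [0.613, 0.386, -0.002])]
scene tip_box [(0.58, [0.63, -0.29, 0.004])]
scene marker [(0.72, [0.367, -0.01, 0.004])]
scene tag [(0.81, [0.531, -0.084, 0.058]), (0.63, [0.523, 0.118, 0.058]), (0.56, [0.573, 0.025, 0.062]), (0.56, [0.565, 0.221, 0.066])]
top flask [(0.91, [0.616, 0.389, 0.002])]
top tip_box []
top marker [(0.61, [0.364, -0.011, -0.001])]
top tag [(0.92, [0.558, 0.219, 0.059]), (0.62, [0.54, -0.059, 0.047]), (0.61, [0.572, 0.015, 0.066]), (0.61, [0.517, 0.114, 0.064])]
```

View pics/scene5.png

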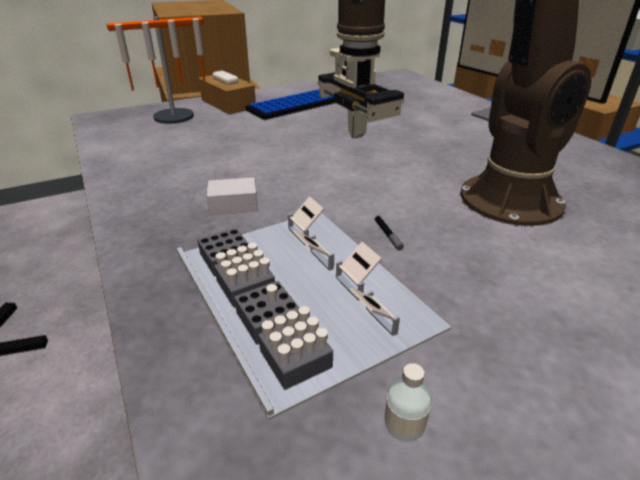

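View pics/top5.png

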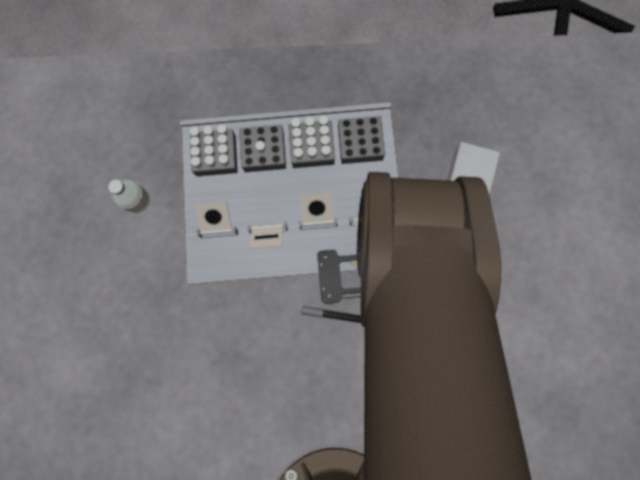

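The scene view shows all four tags fallen right over. The two full racks show discs (top px (213,217) and (317,208)), and the one-tube and empty racks show bars (scene px (360,263) and (307,214)). The bottle, box and marker are where they were, and the arm is clear, so I'm handing in.

```bash
python3 - <<'E'
from bench import arm
s=arm.get_state();print(s['clock'],s['wrist_force']);print(arm.hand_in())
E
```

```text
10.6833 [0.24377806 1.03526077 0.23077989]
the job is handed in; nothing more can be done
None
```

All four tags were showing the wrong side, so I flipped each one with the shut fingertips and handed the job in at 10.7 s. The tags at the two full racks now show the disc. The tags at the one-tube and empty racks show the bar.

- **Tags:** In the last scene picture all four tags have fallen right over. The arm hid the empty rack's tag from the top camera, so I checked that one only in the scene view.
- **Bottle, box and marker:** The networks put them within about 3 mm of where they started. The top camera did not report the box in the final check because the arm partly covered it, so its position comes from the scene camera.
- **Forces and final pose:** Wrist force stayed under about 2 N in every reading taken at the end of a move. The gripper was clear of everything, about 0.21 m above the bench, at hand-in.

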